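Put the desk things back in their places

TASK

Put away the things on the black desk pad (their doubles at the back of the desk do not matter): lay the stapler, the box of paper clips and the eraser each flat inside the white tray shaped for it (the long narrow one, the broad one and the small one), centred and lengthwise with the tray, and stand the rubber stamp upright in the middle of the closed lid of the ink pad that is on the desk pad. Leave the mouse and the magnifying glass where they are.

Things in the scene. Friction and masses are not known exactly. Their poses are not given: they have to be found in the camera images.
- stapler: dark grey stapler on the black desk pad, 34 mm wide, 145 mm long, 47 mm high; the upper arm (24 mm wide, 24 to 47 mm above its underside) does not move. Grasp it across its width at mid length, fingertips about 10 mm or more above its underside. Origin: centre of its underside, y along its length, z up. 0.17 to 0.27 kg.
- clip_box: flat closed box of blue-grey clear plastic for paper clips on the desk pad, 50 mm (x) by 66 mm (y), 23 mm high; its lid does not open here. Grasp it across the 50 mm side. Origin: centre of its underside, y along its long side, z up. 0.06 to 0.09 kg.
- eraser: white rubber in a blue sleeve on the desk pad, 22 mm wide (20 mm between the fingers), 52 mm long, 13 mm high. Grasp it across its width, fingertips about 6 mm above its underside so that they clear the rim of the tray. Origin: centre of its underside, y along its length, z up. 0.02 to 0.03 kg.
- rubber_stamp: office stamp on the desk pad, standing on a wooden block 25 mm (x) by 48 mm (y), 18 mm high, with a black turned knob, 24 mm across, that rises from the block's centre to 65 mm above the underside; grasp it by the knob, about 45 mm above the underside, from any side. Origin: centre of its underside, y along the block's long side, z up. 0.05 to 0.08 kg.
- long_tray: long narrow white tray with a grey lining, for the stapler: inside 50 mm (x) by 161 mm (y). The rim is 6 mm high and 4 mm wide, the floor inside is 2.5 mm above the desk pad. Fixed to the desk pad. Origin: centre of its underside, z up, y along its long side (a half turn is the same).
- wide_tray: broad white tray with a grey lining, for the clip box: inside 66 mm (x) by 82 mm (y). The rim is 6 mm high and 4 mm wide, the floor inside is 2.5 mm above the desk pad. Fixed to the desk pad. Origin: centre of its underside, z up, y along its long side (a half turn is the same).
- small_tray: small white tray with a grey lining, for the eraser: inside 37 mm (x) by 68 mm (y). The rim is 6 mm high and 4 mm wide, the floor inside is 2.5 mm above the desk pad. Fixed to the desk pad. Origin: centre of its underside, z up, y along its long side (a half turn is the same).
- ink_pad: closed blue tin ink pad on the desk pad, 58 mm (x) by 86 mm (y); its flat lid, 16 mm above the desk pad, stays shut. Fixed to the desk pad. Origin: centre of its underside, z up, y along its long side.
- magnifier: magnifying glass with a wooden handle lying on the desk beside the pad, 64 by 156 mm, 12 mm high, loose; to be left alone. Origin: centre of its underside, y from handle to lens. Right of it a tall cabinet stands beside the desk (x beyond 0.57 m, y below -0.28 m): fold the arm in before swinging past its front corner.
- mouse: dark grey computer mouse, 104 mm (x) by 58 mm (y), 38 mm high, on the desk behind the pad, loose; to be left alone. Origin: centre of its underside. A printer, about 0.2 m high, stands behind the left part of the pad (x beyond 0.67 m, y 0.12 to 0.57 m).
Mind the look-alikes: they are no part of the job. What is shaped like the clip_box but red is not meant.

How it is judged:
By the outcome, as a careful person would: the job done as asked, in the order asked, and still so for the second after the job is handed in, with the robot touching nothing.
It also fails if it takes over 115 s, if anything falls off the work surface, if the arm or the gripper's body presses on something with over 40 N, if the wrist force passes 120 N, or if a joint passes its speed limit or range.

ROBOT

A 6-joint arm with a two-finger parallel gripper is mounted at the origin on a cart in front of the work surface, level with it; the furniture and walls round the work are solid. World frame = base frame: x ahead of the robot, y to its left, z up, the work surface at z = 0. Lengths are in m, angles in rad, forces in N, time in s.
With the tool pointing down it reaches from about 0.35 to 0.85 m from the base axis. Payload 8.1 kg.
Tool frame: the origin (TCP) lies at the very end of the fingers, on their centre line; the grasp point (between the pads) lies 19 mm behind it; z points along the fingers, y is the line along which they close (so a half turn about z gives the same grasp; the last joint's range is limited). The gripper opens to 93 mm and grips with 3 to 60 N. Pads are 15 mm wide; open, the fingers measure 128 mm over their backs; the gripper's body (75 mm by 188 mm) begins 65 mm behind the grasp point.
Start: joints at [1.147, 0.13, 1.488, -0, 1.523, -0.085], TCP at [0.199, 0.566, 0.219] pointing down, gripper open.
Joint ranges: [-2.96, 2.96], [-0.89, 2.26], [0.02, 2.5], [-1.34, 4.48], [0, 2.73], [-2.66, 2.66]. Speed limits (rad/s): [2.39, 2.39, 2.79, 3.14, 3.14, 3.14].

INTERFACE

Orientations are given as a rotation vector (axis times angle).
In Python, from plant import read_state, eyes, workorder gives the robot as it stands. The module is installed in compiled form; this text tells all that it offers.
- The arm moves only by the tool play_rows, never from a script. Its argument "targets" is one flat list of numbers, 4 for each row, row after row: the shift along the tool's x, y, z in cm, then the turn about the tool's z in degrees. In form: [dx, dy, dz, roll, dx, dy, dz, roll, ...]. A call has 1 to 8 rows; each row is the pose to reach, as a shift and turn from the pose commanded when the call began, along the tool's axes at that moment; what a row does not reach only later rows make up. A row lasts 1/12 s, in which the tool goes at most 41.7 mm and 7.16 degrees, less where a joint would pass 70% of its speed; a pose out of reach is approached as far as the arm can. A call with a gripper value outside its range is refused whole. "grip" is the finger opening in cm, from 0 to 9.3, set as the call begins (left out, the last holds). The fingers move at their own pace and stop on an object; "grip_force" is the grip in N (left out, the last holds). Time passes only in rows, so rows that repeat a pose let the fingers close. It gives the time, the measured TCP pose, the force, the opening and the grip force at its end, in the units of the state.
- read_state(): the state, without advancing time (a new reading comes with each control period).
- eyes.read_camera(name): name is "scene" or "top" or "wrist"; returns a dict with "image" (420x560x3 uint8, red, green, blue), "vfov" (degrees; the focal length in pixels is half the picture's height over the tangent of half this angle, whatever the lens; pixels are square), "cx", "cy" (the principal point, pixels), "k1" (the pictures are not rectified: a ray, as slopes to the right and down, at radius r is drawn at 1 + k1 r^2 times it, then the intrinsics apply), "cam_to_world" (4x4, takes a point from camera to world coordinates); the wrist camera has in their place "T_tool_cam" (4x4, takes a point from camera to tool coordinates, whose origin is the TCP and whose axes are the flange's). Camera axes: x right, y up, looking along -z (the intrinsics and any distortion apply to the point x, -y, -z); pixel columns grow to the right and rows downward; lengths in m; the calibration is good to about 2 mm. A picture is of the moment at which its call begins: read the wrist's pose just before it. There is no depth.
- workorder.close_job(): hands the job in; it is judged then, once.
The state is a dict: "t": time; "q": joint angles; "dq": joint speeds; "joint_torque": joint torques, N m; "tool_pos": TCP position; "orientation": TCP orientation; "force": force on the tool from outside, world axes, zero at the start; "wrist_torque": the same for the moment, N m; "opening": finger opening in m; "gripper_force": force on a finger pad.
Only numpy, scipy, OpenCV 4.12 (cv2) and the standard library are available. Lean on these libraries where they do the work, as an engineer would, in place of code of your own. Each camera call takes 0.05 s, during which the arm holds its last target. There are 200 camera calls.

## Working session

There is one attempt and no reset: what is moved stays moved. The work goes in short steps, Python scripts to look and compute and a tool call to move; the robot and the scene stay as the last step left them, time stands still between calls to the robot, and variables do not carry over. Pictures are saved under pics/ and viewed, at most 14 in all, crops included, and the job is handed in when it is done.

Besides the shell and the picture viewer there is one more tool, called after "Request:" as a command line: name --argument value ..., lists and objects as JSON in quotes. play_rows: Moves the arm, as the interface text tells. Its arguments: {"type":"object","properties":{"targets":{"type":"array"},"grip":{"type":"number"},"grip_force":{"type":"number"}},"required":["targets"]}

```bash
mkdir -p pics; cat > h.py <<'E'
import numpy as np, cv2
from scipy.spatial.transform import Rotation as R
from plant import read_state, eyes, workorder
def shot(name, fn=None):
    s=read_state(); c=eyes.read_camera(name)
    if name=='wrist':
        T=np.eye(4); T[:3,:3]=R.from_rotvec(s['orientation']).as_matrix(); T[:3,3]=s['tool_pos']
        c['cam_to_world']=T@np.array(c['T_tool_cam'])
    if fn: cv2.imwrite('pics/'+fn, c['image'][:,:,::-1])
    return c
def cast(c,uv,z):
    uv=np.atleast_2d(np.array(uv,float)); f=210/np.tan(np.radians(c['vfov'])/2)
    K=np.array([[f,0,c['cx']],[0,f,c['cy']],[0,0,1]])
    p=cv2.undistortPoints(uv[:,None],K,np.array([c['k1'],0,0,0,0.])) [:,0]
    # k1 convention: distorted = (1+k1 r^2)*ideal  (as OpenCV)
    M=np.array(c['cam_to_world']); d=np.c_[p[:,0],-p[:,1],-np.ones(len(p))]@M[:3,:3].T
    o=M[:3,3]; t=(z-o[2])/d[:,2]
    return o+d*t[:,None]
def proj(c,P):
    P=np.atleast_2d(P); M=np.linalg.inv(np.array(c['cam_to_world'])); q=P@M[:3,:3].T+M[:3,3]
    f=210/np.tan(np.radians(c['vfov'])/2); a=np.c_[q[:,0],-q[:,1]]/-q[:,2:]; r=(a**2).sum(1)
    a=a*(1+c['k1']*r)[:,None]; return a*f+[c['cx'],c['cy']]
E
python3 - <<'E'
from h import *
for n in ['top','scene','wrist']:
    c=shot(n,n+'0.png'); print(n,c['vfov'],c['cx'],c['cy'],c['k1'],np.round(c['cam_to_world'],3).tolist(), np.round(c.get('T_tool_cam',0),3).tolist())
s=read_state(); print(R.from_rotvec(s['orientation']).as_matrix().round(3), s)
E
```

```text
top 45.82324470989273 280.5163665876298 214.30283424222475 0.02735165317190752 [[0.002, 0.993, -0.121, 0.382], [-1.0, 0.004, 0.017, 0.109], [0.017, 0.121, 0.993, 1.076], [0.0, 0.0, 0.0, 1.0]] 0
scene 50.281451803808366 278.07722839479146 213.58263981679218 -0.07642071170540625 [[0.641, 0.356, -0.68, -0.232], [-0.767, 0.266, -0.584, -0.525], [-0.026, 0.896, 0.444, 0.527], [0.0, 0.0, 0.0, 1.0]] 0
wrist 65.31867763734513 281.5508935381312 205.7898272973212 -0.03656554036158496 [[0.332, -0.91, -0.248, 0.13], [0.943, 0.32, 0.089, 0.589], [-0.002, -0.263, 0.965, 0.384], [0.0, 0.0, 0.0, 1.0]] [[0.0, 0.965, 0.263, 0.073], [1.0, -0.0, -0.0, -0.001], [-0.0, 0.263, -0.965, -0.166], [0.0, 0.0, 0.0, 1.0]]
[[-0.943  0.332 -0.001]
 [ 0.332  0.943 -0.001]
 [ 0.    -0.001 -1.   ]] {'t': 0.15, 'q': array([ 1.14662485e+00,  1.30972007e-01,  1.48903193e+00,  1.41122823e-05,
        1.52298938e+00, -8.54078387e-02]), 'dq': array([-6.68701943e-04, -1.21427084e-03, -4.45504672e-03,  9.21233238e-04,
       -1.59153596e-03, -7.24046261e-05]), 'joint_torque': array([ 7.98910569e-04, -5.60477364e+01, -4.92332983e+01,  7.68436957e-02,
        3.06208490e-02, -8.29084001e-05]), 'tool_pos': array([0.19919169, 0.56551016, 0.21783624]), 'orientation': array([-5.29526967e-01, -3.09627153e+00,  2.12329620e-03]), 'force': array([-1.04710384,  0.54154822, -0.34280149]), 'wrist_torque': array([-0.01641678, -0.05549774, -0.03154131]), 'gripper_force': 0.0, 'opening': 0.09301902034161033}
```

View pics/top0.png

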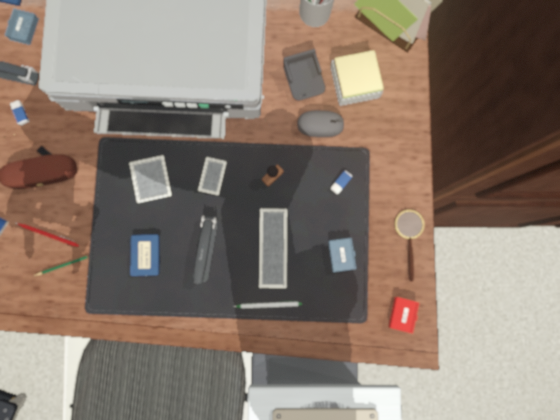

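View pics/scene0.png

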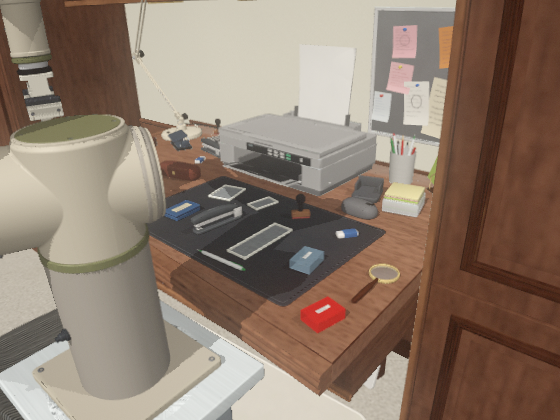

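The top view shows, on the pad: wide tray (150,179), small tray (212,176), stamp (273,175), eraser (342,182), stapler (205,250), long tray (273,248), clip box (342,255), ink pad (144,256) and a pen (267,305). The scene view agrees.

```bash
cat >> h.py <<'E'
def rect(c,mask,z):
    """largest contour of mask -> world centre, long-axis angle(deg), sizes mm at plane z"""
    cs,_=cv2.findContours(mask.astype(np.uint8),cv2.RETR_EXTERNAL,cv2.CHAIN_APPROX_NONE)
    k=max(cs,key=cv2.contourArea)[:,0]; P=cast(c,k,z)[:,:2]
    return rectw(P)
def rectw(P):
    (cx,cy),(w,h),a=cv2.minAreaRect((P*1000).astype(np.float32))
    if w>h: w,h,a=h,w,a+90   # long side = h ; its direction = a+90
    return np.round([cx,cy,(a+90)%180,w,h],1)
E
python3 - <<'E'
from h import *
c=shot('top'); im=c['image']; hsv=cv2.cvtColor(im,cv2.COLOR_RGB2HSV)
fg=(im.max(2)>75).astype(np.uint8)
items={'wide':(150,179,.006),'small':(212,176,.006),'long':(273,248,.006),'ink':(144,256,.016),'clip':(342,255,.023),'eraser':(342,182,.013),'stapler':(205,250,.04),'stamp':(273,175,.018)}
for n,(u,v,z) in items.items():
    m=np.zeros_like(fg); h=28 if n not in('long','stapler') else 48; w=34 if n in('wide','ink') else 24
    m[v-h:v+h,u-w:u+w]=fg[v-h:v+h,u-w:u+w]
    if n=='small': m[:,:192]=0
    print(n,rect(c,m,z))
big=cv2.resize(im[130:325,80:380],None,fx=2.6,fy=2.6,interpolation=cv2.INTER_CUBIC)
cv2.imwrite('pics/topbig.png',np.clip(big[:,:,::-1]*1.5,0,255).astype(np.uint8))
E
```

```text
wide [586.8 376.   90.2 114.9 145.2]
small [587.6 242.5 173.3  58.2 104.2]
long [447.9  99.3 179.9  82.3 191.9]
ink [415.7 398.8  91.8 104.8 104.9]
clip [425.8 -37.8 179.6 100.3 116.4]
eraser [584.2 -41.3 179.6 103.1 122.7]
stapler [434.7 250.1   1.5  96.5 198.7]
stamp [596.6 109.1 133.1  25.3  51.2]
```

View pics/topbig.png

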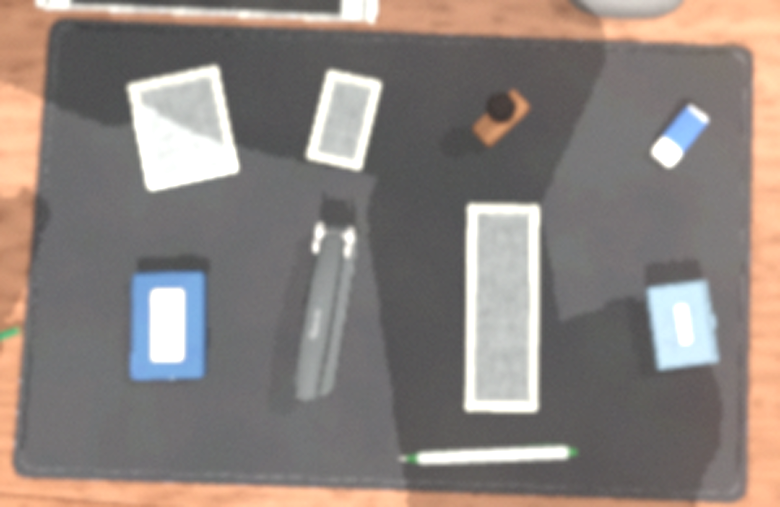

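```bash
python3 - <<'E'
from h import *
c=shot('top'); im=c['image'].astype(int); mx=im.max(2); bl=im[:,:,2]-im[:,:,0]
cv2.imwrite('pics/x.png',mx)
M={'t':mx>105,'b':(bl>22),'br':(mx>105)|(bl>30),'st':mx>62}
items={'wide':(150,179,.006,'t'),'small':(212,176,.006,'t'),'long':(273,248,.006,'t'),'ink':(144,256,.016,'b'),'clip':(342,255,.021,'b'),'eraser':(342,182,.012,'br'),'stapler':(205,250,.04,'st')}
for n,(u,v,z,k) in items.items():
    m=np.zeros(mx.shape,np.uint8); h=28 if n not in('long','stapler') else 48; w=30 if n in('wide','ink') else 22
    m[v-h:v+h,u-w:u+w]=M[k][v-h:v+h,u-w:u+w]
    if n=='small': m[:,:192]=0
    print(n,rect(c,m,z))
print('pad bg',mx[240,170],mx[290,230],mx[220,235],mx[200,320],mx[230,205],mx[240,210])
# knob top blob in upsampled picture: centre (500,106)
print('knob',cast(c,[80+500/2.6,130+106/2.6],.065).round(4),'block',cast(c,[80+501/2.6,130+118/2.6],.018).round(4))
print('stapler ends', cast(c,[[80+335/2.6,130+237/2.6],[80+314/2.6,130+398/2.6]],.045).round(4))
E
```

```text
wide [588.9 375.6  12.4  80.5  96.5]
small [596.9 241.4 167.4  49.2  80.6]
long [440.1 108.1 179.6  61.6 172.4]
ink [423.7 379.3   0.6  62.7  88.7]
clip [425.2 -39.2   7.5  50.6  65.5]
eraser [583.1 -39.9 142.4  26.1  58.5]
stapler [435.1 249.8   1.5  89.  199. ]
pad bg 75 74 58 80 98 93
knob [[0.5959 0.1097 0.065 ]] block [[0.5956 0.1088 0.018 ]]
stapler ends [[0.4926 0.2413 0.045 ]
 [0.3651 0.2553 0.045 ]][ WARN:0@0.691] global loadsave.cpp:1063 imwrite_ Unsupported depth image for selected encoder is fallbacked to CV_8U.
```

```bash
cat >> h.py <<'E'
def go(x,y,z,long_ang):
    """shift (cm, tool axes) and roll to bring TCP to xyz with closing axis across an object's long axis (deg)"""
    s=read_state(); Rm=R.from_rotvec(s['orientation']).as_matrix()
    d=Rm.T@(np.array([x,y,z])-s['tool_pos'])*100
    cur=np.degrees(np.arctan2(Rm[1,1],Rm[0,1])); r=((cur-(long_ang+90))+90)%180-90
    print('tcp',s['tool_pos'].round(4),'yang',round(cur,2),'-> move',d.round(2),'roll',round(r,2),'open',round(s['opening'],4),'t',round(s['t'],2),'q6',round(s['q'][5],2))
E
python3 -c "
from h import *
go(.429,.248,.13,173.7)"
```

```text
tcp [0.1993 0.5657 0.2181] yang 70.59 -> move [-32.23 -22.32   8.83] roll -13.11 open 0.093 t 0.25 q6 -0.09
```

Request:
play_rows --targets '[-3.5,-2.5,1,-6,-7,-5,2,-13,-10.5,-7.5,3,-13.1,-14,-10,4,-13.1,-17,-12,5,-13.1,-20.5,-14.2,6,-13.1,-23.5,-16.3,7,-13.1,-25,-17.3,7.5,-13.1]'

```text
t: 0.92
tool_pos: [0.379, 0.3161, 0.1424]
orientation: [-0.176, -3.136, 0.003]
force: [0.5, 1.3, 0.7]
opening: 0.0929
gripper_force: 0.0
```

```bash
python3 -c "
from h import *
go(.429,.248,.13,173.7)"
```

```text
tcp [0.379  0.3161 0.1424] yang 83.59 -> move [-5.73 -6.21  1.25] roll -0.11 open 0.0929 t 0.92 q6 -0.87
```

Request:
play_rows --targets '[-2.8,-3,0.6,0,-5.7,-6.2,1.2,0,-5.7,-6.2,1.2,0,-5.7,-6.2,1.2,0]'

```text
t: 1.25
tool_pos: [0.4283, 0.2498, 0.1312]
orientation: [-0.18, -3.136, 0.001]
force: [-0.7, -0.2, 0.4]
opening: 0.093
gripper_force: 0.0
```

```bash
python3 -c "
from h import *
go(.429,.248,.13,173.7)
shot('wrist','w1.png')"
```

```text
tcp [0.4283 0.2498 0.1312] yang 83.43 -> move [-0.09 -0.17  0.12] roll -0.27 open 0.093 t 1.25 q6 -1.03
```

View pics/w1.png

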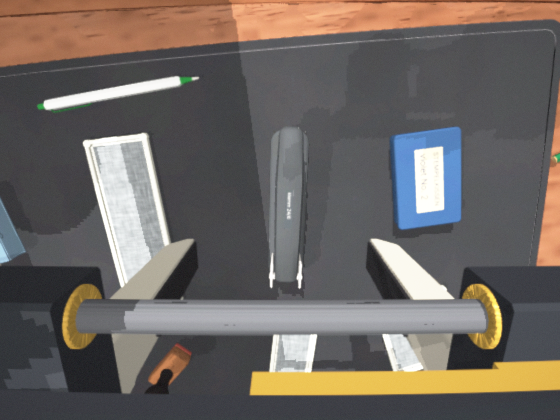

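Stapler runs from (289,127) at the near end to about (288,285) at the far end; long tray at (130,210), ink pad (428,178), box at far left.

```bash
python3 - <<'E'
from h import *
im=cv2.imread('pics/w1.png'); g=im.max(2)
for v in (150,180,220,250): print(v,g[v,255:325:1].tolist())
c=shot('wrist')
print(cast(c,[[289,127],[288,285],[272,200],[306,200],[288,200]],.045).round(4)); print(cast(c,[[272,150],[306,150],[270,285],[303,285],[289,127],[288,285]],.02).round(4))
E
```

```text
150 [93, 96, 97, 97, 94, 98, 97, 95, 95, 92, 96, 96, 98, 99, 98, 100, 123, 132, 134, 135, 135, 133, 120, 103, 118, 130, 131, 135, 138, 140, 132, 131, 131, 131, 132, 132, 132, 129, 126, 130, 127, 124, 125, 123, 118, 115, 107, 93, 97, 118, 120, 113, 100, 88, 88, 87, 86, 90, 89, 87, 85, 89, 91, 90, 85, 85, 89, 89, 88, 89]
180 [73, 73, 74, 77, 96, 96, 100, 97, 100, 99, 100, 98, 100, 98, 97, 123, 132, 137, 139, 135, 109, 99, 115, 133, 135, 138, 139, 136, 137, 138, 138, 140, 138, 137, 125, 126, 130, 132, 132, 132, 132, 128, 131, 129, 130, 130, 125, 83, 72, 85, 85, 98, 84, 85, 87, 87, 88, 85, 87, 87, 87, 83, 85, 84, 84, 85, 87, 85, 85, 87]
220 [74, 76, 75, 73, 72, 76, 74, 76, 72, 76, 93, 97, 99, 97, 118, 130, 138, 138, 136, 111, 97, 113, 135, 136, 138, 136, 138, 137, 137, 138, 136, 142, 138, 141, 139, 137, 139, 132, 129, 133, 133, 128, 126, 125, 122, 81, 71, 82, 82, 74, 65, 78, 81, 88, 87, 88, 90, 88, 90, 88, 90, 91, 87, 89, 88, 90, 92, 89, 88, 92]
250 [79, 74, 76, 74, 75, 74, 76, 75, 72, 72, 75, 75, 73, 81, 98, 130, 139, 136, 134, 118, 104, 122, 133, 133, 133, 129, 130, 131, 131, 129, 131, 130, 131, 129, 127, 126, 126, 127, 123, 122, 122, 121, 116, 76, 70, 85, 84, 76, 66, 67, 87, 90, 91, 87, 87, 89, 91, 88, 89, 89, 91, 89, 89, 89, 90, 90, 98, 98, 97, 98]
[[0.3632 0.2632 0.045 ]
 [0.4943 0.2484 0.045 ]
 [0.418  0.2438 0.045 ]
 [0.4211 0.2707 0.045 ]
 [0.4195 0.2564 0.045 ]]
[[0.3812 0.2475 0.02  ]
 [0.3844 0.2759 0.02  ]
 [0.5062 0.2305 0.02  ]
 [0.5097 0.2614 0.02  ]
 [0.364  0.2637 0.02  ]
 [0.5081 0.2474 0.02  ]]
```

```bash
python3 - <<'E'
from h import *
c=shot('wrist'); im=c['image'].astype(int); 
m=(im[:,:,2]-im[:,:,0]>40); m[:,:340]=0; print('ink wrist',rect(c,m,.016))
c=shot('top'); im=c['image']; s=read_state(); print(s['tool_pos'],s['dq'].round(3))
print('tcp in top', proj(c,s['tool_pos']), 'ink proj', proj(c,[.4237,.3793,.016]))
print(cast(c,[[209,221],[201,283]],.02).round(4))
E
```

```text
ink wrist [423.  377.9   1.7  60.9  86.5]
[0.4269278  0.25294724 0.13188042] [ 0.008 -0.002  0.001 -0.001 -0.002 -0.002]
tcp in top [[196.2074626  250.77580061]] ink proj [[144.43275682 254.84090866]]
[[0.4956 0.2442 0.02  ]
 [0.3648 0.2584 0.02  ]]
```

```bash
python3 - <<'E'
from h import *
c=shot('wrist','w2.png'); g=c['image'].max(2).astype(int); print(read_state()['tool_pos'])
B=[];
for v in range(150,262,4):
    r=np.where(g[v,250:330]>113)[0]+250; B.append([(r[0]+r[-1])/2,v]); 
P=cast(c,B,.025); k=np.polyfit(P[:,0],P[:,1],1); print('axis',np.degrees(np.arctan(k[0])), 'y at .36,.43,.5',np.polyval(k,[.36,.43,.5]).round(4),(P[:,1]-np.polyval(k,P[:,0])).std())
col=int(np.median([b[0] for b in B])); print(col, g[110:140,col].tolist(), g[255:300,col].tolist())
print(cast(c,[[289,127],[288,127]],.02),cast(c,[288,287],.003))
E
```

```text
[0.4269111  0.25305443 0.13190295]
axis -8.939721126646266 y at .36,.43,.5 [0.2624 0.2514 0.2404] 0.0006429058966215765
281 [96, 98, 98, 97, 96, 98, 95, 98, 99, 99, 97, 101, 99, 99, 101, 98, 97, 96, 99, 109, 123, 134, 137, 141, 140, 143, 143, 140, 142, 141] [128, 128, 127, 127, 126, 127, 125, 125, 124, 128, 125, 123, 121, 122, 121, 120, 122, 119, 121, 118, 119, 118, 121, 117, 119, 117, 118, 108, 89, 75, 72, 74, 72, 70, 72, 70, 72, 69, 72, 76, 95, 97, 97, 99, 100]
[[0.3632984  0.26522788 0.02      ]
 [0.36320921 0.26440468 0.02      ]] [[0.51924297 0.24859709 0.003     ]]
```

```bash
python3 -c "
from h import *
go(.4355,.2505,.012,-7)"
```

```text
tcp [0.4269 0.2531 0.1319] yang 83.8 -> move [-0.88 -0.17 11.99] roll 0.8 open 0.0932 t 1.5 q6 -1.03
```

Request:
play_rows --targets '[-0.9,-0.2,4,0.8,-0.9,-0.2,8,0.8,-0.9,-0.2,11,0.8,-0.9,-0.2,11.7,0.8,-0.9,-0.2,11.7,0.8,-0.9,-0.2,11.7,0.8]'

```text
t: 2.0
tool_pos: [0.4364, 0.2497, 0.0158]
orientation: [0.193, 3.135, 0.0]
force: [0.0, 0.5, 1.0]
opening: 0.0926
gripper_force: 0.0
```

Request:
play_rows --targets '[0,0,0,0,0,0,0,0,0,0,0,0,0,0,0,0,0,0,0,0,0,0,0,0,0,0,0,0,0,0,0,0]' --grip 0 --grip_force 25

```text
t: 2.67
tool_pos: [0.4362, 0.2487, 0.0146]
orientation: [-0.195, -3.135, -0.0]
force: [-0.1, -0.5, -0.1]
opening: 0.0443
gripper_force: 0.0
```

```bash
python3 -c "
from h import *
go(.4355,.2505,.012,-7); s=read_state(); print(s['opening'],s['gripper_force'],s['force'])
c=shot('top');cv2.imwrite('pics/t2.png',cv2.resize(c['image'][130:325,80:380,::-1],None,fx=2.6,fy=2.6))"
```

```text
tcp [0.4362 0.2487 0.0146] yang 82.88 -> move [0.1  0.17 0.26] roll -0.12 open 0.0443 t 2.67 q6 -1.03
0.04429333987499443 0.0 [-0.12065686 -0.46908475 -0.06270504]
```

Fingers still closing; give them more rows.

Request:
play_rows --targets '[0,0,0,0,0,0,0,0,0,0,0,0,0,0,0,0,0,0,0,0]'

```text
t: 3.13
tool_pos: [0.4366, 0.2491, 0.0149]
orientation: [0.195, 3.135, 0.001]
force: [-0.4, 3.0, 1.2]
opening: 0.0217
gripper_force: 25.0
```

Request:
play_rows --targets '[0,0,-2.5,0,0,0,-5,0,0,0,-7,0,0,0,-7,0,0,0,-7,0]'

```text
t: 3.55
tool_pos: [0.4368, 0.2489, 0.085]
orientation: [0.195, 3.134, 0.001]
force: [0.2, -0.8, -3.6]
opening: 0.0218
gripper_force: 25.0
```

```bash
python3 -c "
from h import *
go(.440,.108,.09,0); s=read_state(); print(s['opening'],s['gripper_force'],s['force'])
shot('wrist','w3.png')"
```

```text
tcp [0.4368 0.2489 0.085 ] yang 82.89 -> move [ -2.06 -13.94  -0.5 ] roll -7.11 open 0.0218 t 3.55 q6 -1.03
0.021806248978493273 24.977446496486664 [ 0.19108415 -0.81109462 -3.55878266]
```

View pics/w3.png

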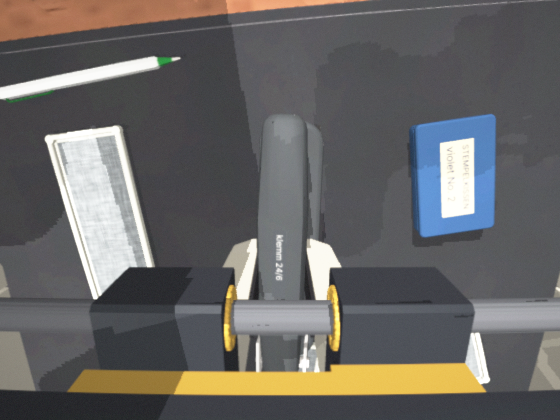

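The stapler is lifted: upper arm at columns 261–305, but the base shows only on the right (305–323), so it may be rolled; I check from the side.

```bash
python3 -c "
from h import *
c=shot('scene');p=proj(c,[.4368,.2489,.1])[0].astype(int);print(p)
u,v=p;cv2.imwrite('pics/s2.png',cv2.resize(c['image'][max(v-60,0):v+80,u-80:u+80,::-1],None,fx=4,fy=4,interpolation=cv2.INTER_CUBIC))"
```

```text
[215 188]
```

View pics/s2.png

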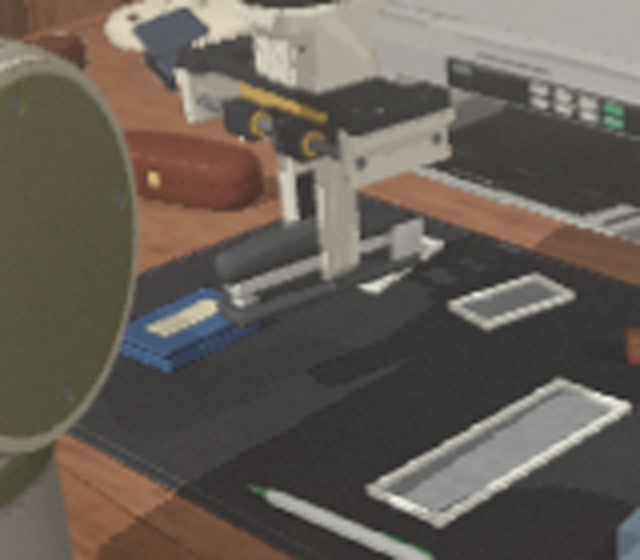

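```bash
python3 -c "
from h import *
c=shot('wrist'); print(cast(c,[[285,115]],.1),cast(c,[[312,124]],.085)); go(.4395,.107,.085,0.3)
im=c['image'].max(2);print(im[180:182,225:335:3].tolist()) 
print(cast(c,[[48,137],[121,126]],.006))"
```

```text
[[0.36219847 0.25787536 0.1       ]] [[0.36795093 0.27058157 0.085     ]]
tcp [0.4348 0.2481 0.0824] yang 82.88 -> move [ -2.21 -13.94  -0.23] roll -7.42 open 0.0216 t 3.7 q6 -1.03
[[68, 70, 69, 72, 70, 67, 73, 71, 72, 72, 71, 72, 115, 117, 120, 123, 127, 127, 127, 129, 129, 130, 129, 125, 127, 123, 94, 77, 113, 120, 123, 115, 89, 87, 85, 83, 85], [69, 69, 68, 68, 71, 70, 71, 71, 72, 73, 74, 69, 118, 117, 118, 123, 128, 129, 130, 128, 129, 128, 129, 130, 129, 124, 93, 78, 117, 123, 123, 114, 88, 89, 86, 87, 86]]
[[0.35437375 0.08211804 0.006     ]
 [0.35403126 0.13908202 0.006     ]]
```

Request:
play_rows --targets '[-0.6,-3.5,0,-2,-1.1,-7,0,-4,-1.7,-10.5,0,-6,-2.2,-13.8,0,-7.4,-2.2,-13.8,0,-7.4,-2.2,-13.8,0,-7.4,-2.2,-13.8,0,-7.4]'

```text
t: 4.28
tool_pos: [0.4402, 0.1091, 0.0834]
orientation: [0.006, -3.14, -0.0]
force: [0.7, -0.6, -2.0]
opening: 0.0215
gripper_force: 25.0
```

```bash
python3 -c "
from h import *
go(.4395,.107,.085,0.3)
shot('wrist','w4.png')"
```

```text
tcp [0.4402 0.1091 0.0834] yang 90.2 -> move [ 0.07 -0.21 -0.16] roll -0.1 open 0.0215 t 4.28 q6 -1.45
```

View pics/w4.png

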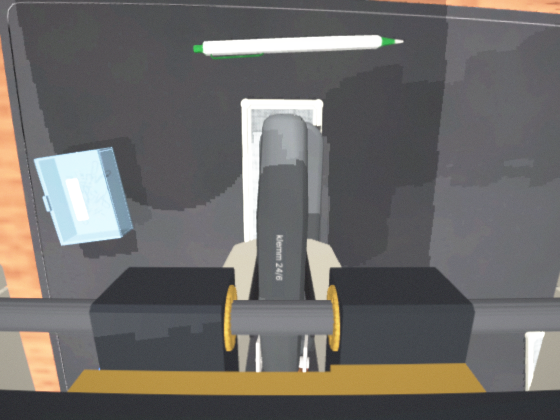

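Tray near edge spans (242,101)–(322,101), directly beneath the stapler.

```bash
python3 -c "
from h import *
c=shot('wrist'); print(cast(c,[[242,101],[322,101],[246,235]],.006)); print('base right',cast(c,[[326,180],[327,220]],.08))
go(.4385,.107,.0185,0.0)"
```

```text
[[0.35642953 0.08004978 0.006     ]
 [0.35612666 0.1371365  0.006     ]
 [0.45787206 0.08064704 0.006     ]]
base right [[0.39947695 0.13193272 0.08      ]
 [0.42159425 0.13337732 0.08      ]]
tcp [0.4404 0.1099 0.0839] yang 90.33 -> move [ 0.19 -0.29  6.54] roll 0.33 open 0.0223 t 4.38 q6 -1.45
```

Request:
play_rows --targets '[0,-0.5,2,0.2,0,-0.5,4,0.2,0,-0.5,5.5,0.2,0,-0.5,6,0.2,0,-0.5,6.3,0.2,0,-0.5,6.5,0.2,0,-0.5,6.5,0.2]'

```text
t: 4.97
tool_pos: [0.4414, 0.1046, 0.0201]
orientation: [-0.004, 3.141, 0.0]
force: [-0.4, 0.3, -1.5]
opening: 0.0218
gripper_force: 25.0
```

```bash
python3 -c "
from h import *
go(.4405,.1045,.0178,0.3);print(read_state()['force'])"
```

```text
tcp [0.4414 0.1046 0.0201] yang 90.13 -> move [ 0.09 -0.01  0.23] roll -0.17 open 0.0218 t 4.97 q6 -1.45
[-0.35333339  0.33043007 -1.54273385]
```

Request:
play_rows --targets '[0,0,0.1,0,0,0,0.2,0,0,0,0.3,0,0,0,0.3,0]' --grip_force 8

```text
t: 5.3
tool_pos: [0.4417, 0.1043, 0.0173]
orientation: [-0.002, 3.14, 0.001]
force: [-0.8, 1.7, -0.6]
opening: 0.0223
gripper_force: 8.0
```

Request:
play_rows --targets '[0,0,0,0,0,0,0,0,0,0,0,0,0,0,0,0]' --grip 4.5

```text
t: 5.63
tool_pos: [0.4411, 0.104, 0.0168]
orientation: [-0.002, 3.141, -0.0]
force: [-0.8, 0.3, 0.2]
opening: 0.0428
gripper_force: 0.0
```

Request:
play_rows --targets '[0,0,-2.5,0,0,0,-5,0,0,0,-8,0,0,0,-11.5,0,0,0,-11.5,0,0,0,-11.5,0,0,0,-11.5,0]' --grip 9.3

```text
t: 6.22
tool_pos: [0.441, 0.1041, 0.1314]
orientation: [-0.002, 3.141, -0.0]
force: [-0.5, -0.7, -0.8]
opening: 0.0871
gripper_force: 0.0
```

```bash
python3 -c "
from h import *
go(.4405,.1045,.0178,0.3)
shot('wrist','w5.png')"
```

```text
tcp [0.441  0.1041 0.1314] yang 90.08 -> move [ 0.05  0.05 11.36] roll -0.22 open 0.0871 t 6.22 q6 -1.45
```

View pics/w5.png

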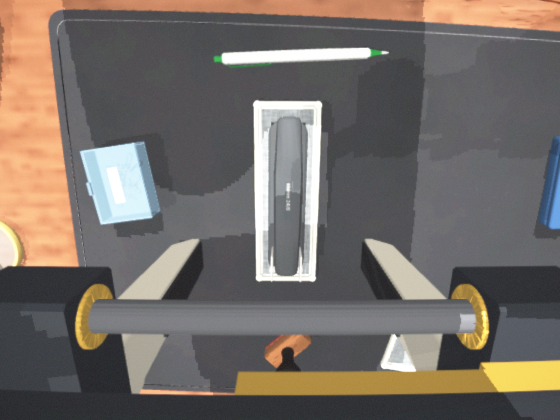

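```bash
python3 - <<'E'
from h import *
c=shot('wrist'); g=c['image'].max(2).astype(int)
for v in (130,160,200,240,262): print(v,g[v,250:328].tolist())
print(cast(c,[[287,102],[286,281]],.006),cast(c,[[288,117],[286,275]],.045),cast(c,[[288,117],[286,275]],.03))
E
```

```text
130 [83, 85, 85, 115, 239, 255, 255, 255, 249, 255, 255, 242, 208, 193, 186, 188, 186, 202, 226, 179, 153, 154, 158, 159, 156, 156, 130, 123, 145, 149, 152, 158, 163, 168, 166, 168, 167, 171, 172, 171, 170, 165, 168, 165, 162, 160, 153, 151, 142, 135, 124, 105, 137, 142, 142, 132, 135, 200, 230, 227, 231, 233, 237, 252, 255, 255, 252, 255, 255, 255, 255, 159, 73, 76, 74, 75, 76, 73]
160 [82, 85, 83, 89, 198, 255, 255, 255, 255, 254, 255, 255, 252, 248, 249, 242, 241, 244, 193, 152, 154, 159, 161, 160, 146, 113, 122, 154, 156, 156, 157, 156, 160, 159, 161, 161, 159, 162, 162, 163, 159, 160, 156, 149, 146, 146, 142, 140, 142, 137, 128, 104, 108, 140, 140, 128, 127, 188, 233, 239, 234, 231, 248, 255, 255, 254, 255, 255, 255, 255, 164, 103, 102, 100, 101, 101, 100, 77]
200 [112, 114, 112, 113, 149, 254, 255, 255, 255, 255, 255, 255, 254, 244, 245, 249, 251, 250, 211, 164, 156, 162, 163, 156, 107, 97, 117, 118, 118, 122, 118, 120, 119, 119, 119, 120, 126, 136, 134, 127, 120, 119, 113, 116, 113, 112, 111, 112, 116, 107, 88, 78, 101, 130, 129, 155, 232, 238, 238, 237, 239, 254, 255, 255, 25
[... 331 characters left out ...]
1, 164, 170, 167, 169, 183, 233, 251, 239, 250, 253, 253, 247, 126, 75, 70, 71, 72, 73, 74, 72, 83, 84, 85]
262 [84, 81, 80, 81, 82, 117, 241, 255, 255, 254, 245, 255, 252, 223, 208, 200, 199, 204, 152, 117, 169, 254, 240, 146, 99, 98, 104, 110, 110, 112, 112, 114, 114, 110, 110, 111, 109, 111, 108, 110, 109, 107, 106, 106, 104, 99, 99, 89, 125, 185, 239, 245, 143, 127, 170, 181, 180, 179, 172, 218, 254, 253, 251, 255, 255, 253, 136, 71, 72, 78, 79, 81, 81, 82, 83, 83, 84, 81]
[[0.35494962 0.10753284 0.006     ]
 [0.52302687 0.10758297 0.006     ]] [[0.36735487 0.10772802 0.045     ]
 [0.49654961 0.10693313 0.045     ]] [[0.36734524 0.10801127 0.03      ]
 [0.50423029 0.10716906 0.03      ]]
```

Stapler lies centred in the tray (base mid column 287 = tray mid 287, ends even within 1 mm). Next the clip box.

```bash
python3 -c "
from h import *
go(.424,-.040,.13,8.5)"
```

```text
tcp [0.4399 0.1039 0.13  ] yang 90.08 -> move [ 1.610e+00 -1.439e+01  1.000e-02] roll -8.42 open 0.0918 t 6.32 q6 -1.45
```

Request:
play_rows --targets '[0.4,-3.5,0,-4,0.8,-7,0,-8,1.2,-10.5,0,-8.4,1.6,-14.4,0,-8.4,1.6,-14.4,0,-8.4,1.6,-14.4,0,-8.4,1.6,-14.4,0,-8.4]'

```text
t: 6.9
tool_pos: [0.4245, -0.0396, 0.1305]
orientation: [0.23, -3.131, -0.002]
force: [0.9, 0.2, -0.3]
opening: 0.093
gripper_force: 0.0
```

```bash
python3 - <<'E'
from h import *
c=shot('wrist','w6.png'); im=c['image'].astype(int)
m=(im[:,:,2]-im[:,:,0]>30); m[260:]=0; m[:,:200]=0; m[:,380:]=0
print(rect(c,m,.021),rect(c,m,.003),read_state()['dq'][0]); go(.424,-.04,.01,8.5)
E
```

```text
[423.6 -40.7   7.8  49.4  69.3] [428.3 -40.    7.8  52.7  73.8] 0.02255444378038851
tcp [ 0.4247 -0.039   0.1307] yang 98.5 -> move [ 0.07 -0.1  12.07] roll -0.0 open 0.0927 t 6.95 q6 -1.93
```

View pics/w6.png

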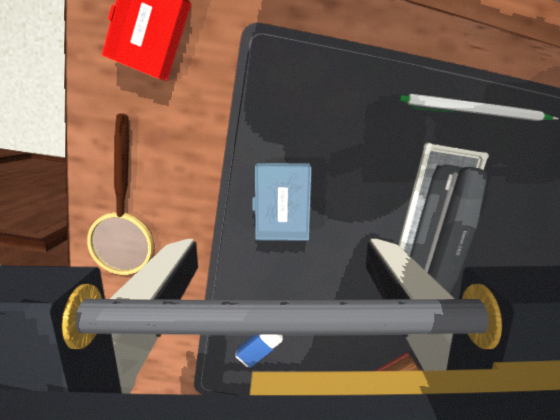

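Clip box spans (255–310, 164–240), latch on its left side, lined up between the fingers.

Request:
play_rows --targets '[0,-0.1,4,0.6,0,-0.1,8,0.6,0,-0.1,11,0.6,0,-0.1,11.8,0.6,0,-0.1,11.8,0.6]' --grip_force 12

```text
t: 7.37
tool_pos: [0.4226, -0.039, 0.0109]
orientation: [0.219, -3.128, -0.003]
force: [-0.4, 0.7, 0.4]
opening: 0.0933
gripper_force: 0.0
```

Request:
play_rows --targets '[0,0,0,0,0,0,0,0,0,0,0,0,0,0,0,0,0,0,0,0,0,0,0,0,0,0,0,0,0,0,0,0]' --grip 0

```text
t: 8.03
tool_pos: [0.4256, -0.0409, 0.014]
orientation: [-0.216, 3.134, -0.0]
force: [0.2, 1.2, 3.2]
opening: 0.0481
gripper_force: 12.0
```

Request:
play_rows --targets '[0,0,0,0,0,0,0,0,0,0,0,0]'

```text
t: 8.28
tool_pos: [0.4256, -0.0409, 0.0139]
orientation: [-0.216, 3.134, -0.0]
force: [-2.4, 0.0, 5.6]
opening: 0.0483
gripper_force: 12.0
```

Request:
play_rows --targets '[0,0,-3,0,0,0,-6,0,0,0,-9,0,0,0,-9,0,0,0,-9,0]'

```text
t: 8.7
tool_pos: [0.4269, -0.0413, 0.1054]
orientation: [-0.216, 3.13, -0.002]
force: [-0.9, 1.1, -0.7]
opening: 0.0487
gripper_force: 12.0
```

```bash
python3 - <<'E'
from h import *
go(.588,.374,.10,12.5)
c=shot('wrist'); im=c['image'].astype(int)
m=(im[:,:,2]-im[:,:,0]>30); m[300:]=0; m[:,:200]=0; m[:,380:]=0
print(rect(c,m,.102+.01),read_state()['q'])
E
```

```text
tcp [ 0.4269 -0.0413  0.1054] yang 97.89 -> move [-21.65  38.93   0.56] roll -4.61 open 0.0487 t 8.7 q6 -1.92
[420.1 -43.2   7.9  48.5  61.4] [-2.15931380e-01 -2.69376616e-01  2.08289389e+00 -1.00637530e-04
  1.32711072e+00 -1.92439815e+00]
```

Request:
play_rows --targets '[-1.7,3.5,-1,0,-3.4,7,-2,0,-5.5,10.5,-2,-1,-7.5,14,-2,-2,-9.5,17.5,-2,-3,-11.5,21,-2,-4,-13.5,24.5,-2,-5,-15,28,-2,-5]'

```text
t: 9.42
tool_pos: [0.5349, 0.2586, 0.1207]
orientation: [0.354, -3.118, 0.002]
force: [-0.2, 0.2, -0.2]
opening: 0.0482
gripper_force: 12.0
```

```bash
python3 -c "
from h import *
go(.591,.375,.12,12.9)"
```

```text
tcp [0.5349 0.2586 0.1207] yang 102.96 -> move [-8.08 10.09  0.04] roll 0.06 open 0.0482 t 9.42 q6 -1.43
```

Request:
play_rows --targets '[-2.5,3.3,0,0,-5,6.6,0,0,-7.5,9.5,1,0,-7.5,9.5,3,0,-7.5,9.5,3,0,-7.5,9.5,3,0,-7.5,9.5,3,0]'

```text
t: 10.0
tool_pos: [0.5865, 0.3651, 0.0926]
orientation: [0.351, -3.119, 0.002]
force: [-0.4, -0.4, -0.4]
opening: 0.0479
gripper_force: 12.0
```

```bash
python3 -c "
from h import *
go(.591,.375,.06,12.9); shot('wrist','w7.png')"
```

```text
tcp [0.5865 0.3651 0.0926] yang 102.85 -> move [-0.67  0.87  3.25] roll -0.05 open 0.0479 t 10.0 q6 -1.31
```

View pics/w7.png

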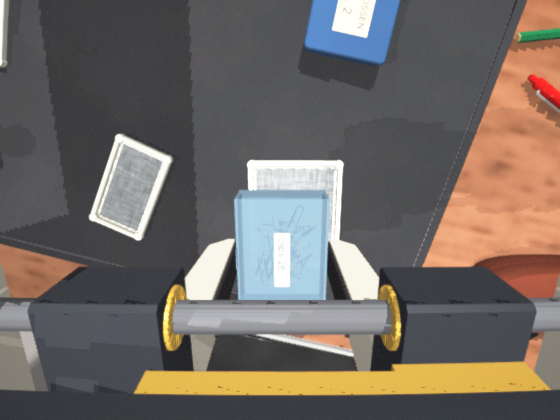

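Wide tray's near edge spans (248,161)–(343,161), box's near edge (237,193)–(327,191); small tray corners (120,135),(172,155),(140,240),(90,218).

```bash
python3 - <<'E'
from h import *
c=shot('wrist'); im=c['image']; s=read_state(); tz=s['tool_pos'][2]
A=cast(c,[[248,161],[343,161],[340,235]],.006)[:,:2]*1000; print('tray',A.round(1),np.linalg.norm(A[1]-A[0]))
d=np.array([np.cos(np.radians(12.9)),np.sin(np.radians(12.9))]); print('angle near edge',np.degrees(np.arctan2(*(A[1]-A[0])[::-1]))-90,'side',np.degrees(np.arctan2(*(A[2]-A[1])[::-1])))
print('tray centre',(A[0]+A[1])/2+d*45)
B=cast(c,[[237,192],[327,192]],tz-.0139+.022)[:,:2]*1000; print('box',B.round(1),np.linalg.norm(B[1]-B[0]),'centre',(B[0]+B[1])/2+d*33,s['tool_pos'][:2]*1000)
m=im.max(2)>125; m[260:]=0; m[:110]=0; m[:,:80]=0; m[:,185:]=0
print('small',rect(c,m,.006))
go(.591,.375,.017,12.9)
E
```

```text
tray [[554.4 330.1]
 [537.9 402.1]
 [597.4 416.2]] 73.84091884870699
angle near edge 12.880230578125023 side 13.337158050411354
tray centre [590.02994884 376.15965491]
box [[556.  334.7]
 [546.1 378. ]] 44.34467188778102 centre [583.22247845 363.70512836] [587.82004445 365.47779901]
small [595.9 241.5 167.5  46.6  77.7]
tcp [0.5878 0.3655 0.0949] yang 102.82 -> move [-0.51  0.86  7.79] roll -0.08 open 0.0483 t 10.1 q6 -1.31
```

Request:
play_rows --targets '[-0.75,1,0,0,-0.75,1,2,0,-0.75,1,4.5,0,-0.75,1,6,0,-0.75,1,6.8,0,-0.75,1,7.3,0,-0.75,1,7.7,0,-0.75,1,7.7,0]'

```text
t: 10.77
tool_pos: [0.5929, 0.3778, 0.0171]
orientation: [-0.352, 3.121, 0.0]
force: [-0.6, -0.1, -1.3]
opening: 0.0481
gripper_force: 12.0
```

```bash
python3 -c "
from h import *
go(.593,.377,.0164,12.9); print(read_state()['force'])"
```

```text
tcp [0.5929 0.3778 0.0171] yang 102.88 -> move [ 0.01 -0.08  0.07] roll -0.02 open 0.0481 t 10.77 q6 -1.3
[-0.5703348  -0.05275406 -1.33314988]
```

Request:
play_rows --targets '[0,0,0,0,0,0,0,0,0,0,0,0,0,0,0,0]' --grip 6.8

```text
t: 11.1
tool_pos: [0.593, 0.3781, 0.0175]
orientation: [-0.353, 3.121, 0.001]
force: [-0.3, 0.2, -0.1]
opening: 0.0671
gripper_force: 0.0
```

Request:
play_rows --targets '[0,0,-2.5,0,0,0,-5,0,0,0,-8,0,0,0,-11.5,0,0,0,-11.5,0,0,0,-11.5,0,0,0,-11.5,0]' --grip 9.3

```text
t: 11.68
tool_pos: [0.5926, 0.3779, 0.1319]
orientation: [-0.353, 3.121, 0.0]
force: [-1.1, -0.6, -0.7]
opening: 0.0932
gripper_force: 0.0
```

```bash
python3 -c "
from h import *
go(.593,.377,.0164,12.9)
shot('wrist','w8.png')"
```

```text
tcp [0.5926 0.3779 0.1319] yang 102.89 -> move [-1.000e-02 -1.000e-01  1.155e+01] roll -0.01 open 0.0932 t 11.68 q6 -1.3
```

View pics/w8.png

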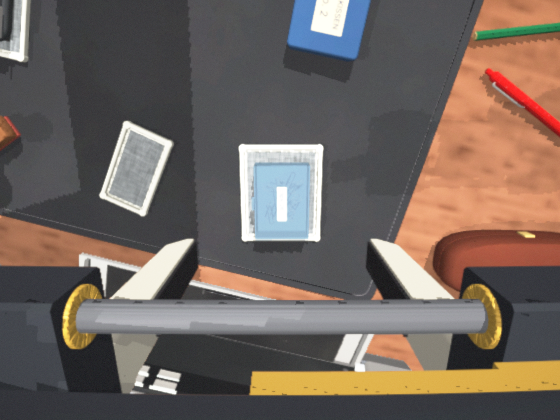

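Box lies in the tray: tray (239–323, 145–243), box top (253–309, 163–238); measure the lengthwise offset.

```bash
python3 - <<'E'
from h import *
c=shot('wrist'); im=c['image'].astype(int)
m=(im[:,:,2]-im[:,:,0]>30); m[260:]=0; m[:140]=0; m[:,:200]=0; m[:,380:]=0
print('box',rect(c,m,.022),rect(c,m,.015))
w=im.max(2)>150; w[255:]=0;w[:135]=0;w[:,:225]=0;w[:,335:]=0
print('tray',rect(c,w,.006))
s=im.max(2)>125; s[225:]=0; s[:110]=0; s[:,:95]=0; s[:,185:]=0
print('small',rect(c,s,.006))
E
```

```text
box [591.6 375.7  12.9  50.1  68.2] [593.4 376.1  12.9  51.4  69.9]
tray [589.  375.   12.9  75.2  91.9]
small [596.  241.4 167.7  46.9  78. ]
```

```bash
python3 - <<'E'
from h import *
c=shot('wrist'); im=c['image'].astype(int)
print(im[138:172,300].tolist()); print(im[228:248,300].tolist())
d=np.array([np.cos(np.radians(12.9)),np.sin(np.radians(12.9))])
for v,z in((144.5,.006),(163,.0255),(163,.015),(238,.0255),(242.5,.006)): print(v,z,(cast(c,[300,v],z)[0,:2]@d*1000).round(1))
E
```

```text
[[89, 86, 90], [89, 88, 92], [87, 87, 90], [86, 87, 88], [90, 88, 92], [91, 89, 91], [87, 87, 89], [94, 93, 94], [177, 177, 169], [255, 255, 254], [255, 255, 255], [255, 255, 255], [255, 255, 254], [248, 247, 240], [245, 244, 235], [236, 235, 227], [215, 218, 212], [200, 204, 204], [205, 209, 210], [205, 210, 211], [200, 205, 203], [197, 201, 202], [188, 194, 194], [180, 184, 186], [175, 180, 183], [173, 178, 181], [157, 174, 185], [137, 165, 181], [133, 162, 181], [140, 169, 192], [159, 196, 220], [165, 205, 227], [169, 209, 228], [165, 203, 227]]
[[167, 203, 225], [165, 203, 225], [165, 203, 225], [165, 204, 225], [166, 203, 224], [155, 192, 217], [151, 187, 210], [155, 190, 213], [153, 188, 210], [154, 189, 210], [154, 188, 211], [156, 191, 215], [167, 203, 224], [180, 212, 226], [195, 205, 203], [133, 134, 127], [70, 70, 73], [62, 63, 64], [62, 61, 64], [60, 61, 64]]
144.5 0.006 610.9
163 0.0255 624.5
163 0.015 625.9
238 0.0255 690.5
242.5 0.006 702.5
```

Within about 1 mm: good. Next the eraser.

```bash
python3 -c "
from h import *
go(.582,-.041,.13,142.4)"
```

```text
tcp [0.5914 0.3772 0.1294] yang 102.88 -> move [ 1.025e+01 -4.055e+01  1.000e-02] roll 50.48 open 0.0928 t 11.83 q6 -1.3
```

Request:
play_rows --targets '[1,-3.5,0,6,2,-7,0,12,3,-10.8,0,18,4,-14.5,0,24,5,-18.2,0,30,5.8,-22,0,36,6.6,-25.8,0,42,7.3,-29,0,48]'

```text
t: 12.5
tool_pos: [0.5849, 0.0763, 0.1302]
orientation: [-0.955, -2.991, 0.002]
force: [-0.3, 0.3, -0.4]
opening: 0.0927
gripper_force: 0.0
```

```bash
python3 -c "
from h import *
go(.582,-.041,.13,142.4)"
```

```text
tcp [0.5849 0.0763 0.1302] yang 54.56 -> move [-6.57 -9.72  0.02] roll 2.16 open 0.0927 t 12.5 q6 -0.91
```

Request:
play_rows --targets '[-2.1,-3,0,1,-4.2,-6,0,2,-6.3,-9.3,0,2,-6.3,-9.3,0,2,-6.3,-9.3,0,2,-6.3,-9.3,0,2,-6.3,-9.3,0,2]'

```text
t: 13.08
tool_pos: [0.5838, -0.0322, 0.1309]
orientation: [-0.998, -2.978, -0.0]
force: [1.0, 0.6, 0.1]
opening: 0.093
gripper_force: 0.0
```

```bash
python3 - <<'E'
from h import *
c=shot('wrist','w9.png'); im=c['image'].astype(int)
m=((im[:,:,2]-im[:,:,0]>35)|(im.max(2)>170)); m[255:]=0; m[:120]=0;m[:,:215]=0; m[:,360:]=0
print('eraser',rect(c,m,.012)); go(.582,-.041,.13,142.4)
E
```

```text
eraser [582.8 -40.4 142.1  22.4  52.5]
tcp [ 0.5839 -0.032   0.1311] yang 52.99 -> move [-0.39 -0.83  0.11] roll 0.59 open 0.0929 t 13.13 q6 -1.07
```

View pics/w9.png

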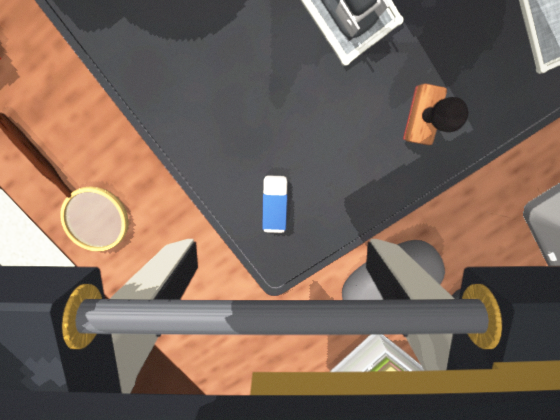

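Eraser at (275,204), fully seen, size matches 22×52; the mouse is near the right finger, so I descend partly closed.

```bash
python3 -c "
from h import *
go(.5828,-.0404,.0075,142.1)
c=shot('top'); print('mouse',cast(c,[[300,123],[320,123],[320,136],[342,123]],.015).round(3))"
```

```text
tcp [ 0.5839 -0.032   0.1311] yang 52.99 -> move [-0.43 -0.73 12.36] roll 0.89 open 0.0929 t 13.13 q6 -1.07
mouse [[ 0.714  0.049  0.015]
 [ 0.714  0.005  0.015]
 [ 0.685  0.005  0.015]
 [ 0.714 -0.043  0.015]]
```

Request:
play_rows --targets '[-0.45,-0.75,3.5,0.9,-0.45,-0.75,7,0.9,-0.45,-0.75,9.5,0.9,-0.45,-0.75,11,0.9,-0.45,-0.75,11.8,0.9,-0.45,-0.75,12.3,0.9,-0.45,-0.75,12.3,0.9]' --grip 5 --grip_force 8

```text
t: 13.77
tool_pos: [0.583, -0.0414, 0.0082]
orientation: [-1.021, -2.97, 0.0]
force: [-0.3, -1.0, 0.1]
opening: 0.0519
gripper_force: 0.0
```

Request:
play_rows --targets '[0,0,0,0,0,0,0,0,0,0,0,0,0,0,0,0,0,0,0,0,0,0,0,0,0,0,0,0]' --grip 0

```text
t: 14.35
tool_pos: [0.5837, -0.0423, 0.0094]
orientation: [1.023, 2.969, 0.0]
force: [-1.2, -0.8, 4.5]
opening: 0.0207
gripper_force: 8.0
```

```bash
python3 -c "
from h import *
go(.5828,-.0404,.0075,142.1);s=read_state();print(s['gripper_force'],s['force'])"
```

```text
tcp [ 0.5837 -0.0423  0.0094] yang 51.99 -> move [0.19 0.09 0.19] roll -0.11 open 0.0207 t 14.35 q6 -1.07
8.000686168670654 [-1.19038867 -0.77045396  4.50590499]
```

Request:
play_rows --targets '[0,0,-3,0,0,0,-6,0,0,0,-9,0,0,0,-9.5,0,0,0,-9.5,0]'

```text
t: 14.77
tool_pos: [0.5854, -0.0426, 0.1068]
orientation: [1.021, 2.965, 0.001]
force: [0.3, 0.6, -0.4]
opening: 0.0208
gripper_force: 8.0
```

```bash
python3 - <<'E'
from h import *
c=shot('wrist'); im=c['image'].astype(int); s=read_state()
m=((im[:,:,2]-im[:,:,0]>35)|(im.max(2)>190)); m[262:]=0; m[:120]=0;m[:,:255]=0; m[:,310:]=0
z=s['tool_pos'][2]-.008+.013
print('eraser',rect(c,m,z),s['tool_pos'],s['opening']); go(.5978,.241,.10,167.6)
cv2.imwrite('pics/w10.png',c['image'][:,:,::-1])
E
```

```text
eraser [574.9 -35.4 141.9  21.9  32.1] [ 0.5838704  -0.04233753  0.1044258 ] 0.020519818831279003
tcp [ 0.5839 -0.0423  0.1044] yang 51.99 -> move [16.35 23.18  0.44] roll -25.61 open 0.0205 t 14.82 q6 -1.07
```

View pics/w10.png

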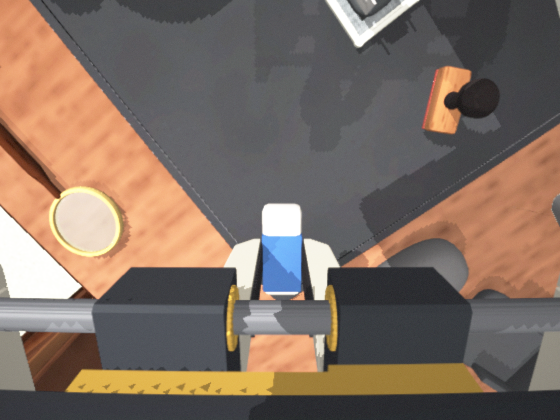

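Eraser held straight, spanning (262–301, 204–294).

```bash
python3 - <<'E'
from h import *
c=shot('wrist'); s=read_state(); P=cast(c,[[282,204],[282,293]],s['tool_pos'][2]+.005)[:,:2]*1000
print(P,np.linalg.norm(P[0]-P[1]),P.mean(0)-s['tool_pos'][:2]*1000)
E
```

```text
[[560.78512859 -24.94745942]
 [601.33764053 -56.59800866]] 51.441845722423864 [-1.62204446  1.36374477]
```

Request:
play_rows --targets '[2.2,3.2,-1,-5,4.4,6.4,-1,-10,6.6,9.6,-1,-15,8.8,12.8,-1,-20,11,16,-1,-25,13.2,19.2,-1,-25.6,15.4,22,-1,-25.6,16.35,23.2,-1,-25.6]'

```text
t: 15.53
tool_pos: [0.595, 0.2453, 0.1107]
orientation: [-0.335, -3.12, 0.0]
force: [0.3, 0.3, -1.0]
opening: 0.0207
gripper_force: 8.0
```

Request:
play_rows --targets '[0,0,2,0,0,0,4,0,0,0,5,0,0,0,5,0,0,0,5,0]'

```text
t: 15.95
tool_pos: [0.596, 0.2403, 0.0619]
orientation: [-0.34, -3.12, 0.003]
force: [0.2, 0.0, 0.9]
opening: 0.0207
gripper_force: 8.0
```

```bash
python3 -c "
from h import *
go(.5978,.241,.0115,167.6)
c=shot('wrist'); im=c['image']; cv2.imwrite('pics/w11.png',im[:,:,::-1])
g=im.max(2).astype(int)
for v in range(120,250,10): 
    r=np.where(g[v,180:390]>170)[0]+180; print(v,(r[0],r[-1]) if len(r) else '', end=' ')
"
```

```text
tcp [0.596  0.2403 0.0619] yang 77.55 -> move [-0.18  0.12  5.03] roll -0.05 open 0.0207 t 15.95 q6 -1.05
120  130  140  150  160  170 (np.int64(253), np.int64(316)) 180 (np.int64(252), np.int64(316)) 190 (np.int64(252), np.int64(316)) 200 (np.int64(253), np.int64(316)) 210 (np.int64(253), np.int64(315)) 220 (np.int64(253), np.int64(315)) 230 (np.int64(253), np.int64(315)) 240 (np.int64(250), np.int64(314))
```

```bash
python3 - <<'E'
from h import *
c=shot('wrist'); s=read_state(); g=c['image'].max(2).astype(int); v0=np.where(g[120:200,265]>170)[0][0]+120
P=cast(c,[[284.5,v0],[284.3,190],[284,230]],.006)[:,:2]*1000; print(v0,P.round(1), np.degrees(np.arctan2(*(P[2]-P[1])[::-1])))
d=np.array([np.cos(np.radians(-12.4)),np.sin(np.radians(-12.4))]); print('tray',P[0]+d*38)
go(.5978,.241,.0115,167.6)
E
```

```text
167 [[558.9 250.2]
 [574.7 246.6]
 [603.6 240.1]] -12.72921548612254
tray [596.05689902 242.02144099]
tcp [0.5978 0.2409 0.0644] yang 77.54 -> move [0.01 0.01 5.29] roll -0.06 open 0.0207 t 16.05 q6 -1.05
```

Request:
play_rows --targets '[0,0.05,2,0,0,0.05,3.5,0,0,0.05,4.5,0,0,0.05,5,0,0,0.05,5.2,0,0,0.05,5.25,0,0,0.05,5.25,0]'

```text
t: 16.63
tool_pos: [0.5976, 0.2418, 0.0114]
orientation: [0.34, 3.123, 0.0]
force: [-0.4, -0.6, 0.3]
opening: 0.0209
gripper_force: 8.0
```

Request:
play_rows --targets '[0,0,0,0,0,0,0,0,0,0,0,0]' --grip 3.6

```text
t: 16.88
tool_pos: [0.5976, 0.2419, 0.0115]
orientation: [0.34, 3.123, 0.0]
force: [-0.1, -0.5, 0.7]
opening: 0.0341
gripper_force: 0.0
```

Request:
play_rows --targets '[0,0,-2.5,0,0,0,-5,0,0,0,-8,0,0,0,-12,0,0,0,-12,0,0,0,-12,0,0,0,-12,0]' --grip 6.5

```text
t: 17.47
tool_pos: [0.5974, 0.2418, 0.1312]
orientation: [0.34, 3.123, 0.0]
force: [-0.1, -0.6, -1.3]
opening: 0.0647
gripper_force: 0.0
```

```bash
python3 - <<'E'
from h import *
c=shot('wrist','w12.png'); im=c['image'].astype(int)
b=(im[:,:,2]-im[:,:,0]>45); b[260:]=0; b[:120]=0;b[:,:240]=0; b[:,330:]=0
print('blue sleeve',rect(c,b,.015))
t=im.max(2)>125; t[255:]=0; t[:120]=0;t[:,:235]=0; t[:,340:]=0
print('tray',rect(c,t,.006)); 
for v in range(140,250,8):
  print(v,' '.join('%d/%d'%(im[v,u].max(),im[v,u,2]-im[v,u,0]) for u in range(248,320,4)))
go(.5956,.109,.13,133.1)
E
```

```text
blue sleeve [601.5 240.  167.6  20.9  32.4]
tray [596.1 241.2 167.6  46.3  77.3]
140 71/4 74/2 71/4 69/4 72/4 69/4 68/5 70/6 70/5 70/4 92/6 94/5 92/5 91/2 93/4 93/2 95/3 94/2
148 70/5 69/3 71/5 69/4 71/4 70/4 69/3 70/4 72/5 72/3 69/3 91/6 91/2 93/4 95/4 93/2 93/3 94/4
156 67/2 71/4 88/2 247/-8 229/-13 230/-14 230/-12 229/-11 228/-11 228/-14 228/-12 238/-12 255/0 255/0 255/0 85/2 93/5 93/4
164 66/2 68/1 133/-8 245/-10 197/3 176/3 181/5 188/4 168/6 180/6 166/7 169/4 169/5 255/0 255/0 83/2 95/4 95/7
172 70/-1 71/3 124/-7 247/-8 195/0 170/5 248/-7 250/-6 250/-6 249/-7 249/-7 226/-11 148/3 255/0 255/0 86/3 93/4 96/4
180 67/1 69/2 123/-6 249/-8 190/-2 173/6 254/-4 254/-3 254/-3 253/-4 253/-4 244/-9 138/2 241/-10 255/0 92/4 97/4 95/1
188 68/1 66/3 98/-5 250/-8 209/-2 177/7 204/66 227/22 227/22 226/25 224/27 195/68 153/5 251/-5 255/0 88/1 97/2 97/2
196 69/2 71/3 92/-3 251/-6 203/-5 162/7 199/118 196/115 197/116 196/115 194/114 191/112 157/4 238/-11 253/-3 85/4 96/0 98/3
204 68/2 64/2 83/0 252/-6 209/-3 171/6 195/115 194/115 195/112 193/113 194/113 191/110 152/4 240/-11 253/-4 72/4 97/2 94/1
212 72/3 72/4 71/1 253/-5 221/-3 161/4 196/113 194/115 195/114 192/113 193/113 188/111 148/5 251/-5 253/-4 72/4 72/2 95/1
220 72/5 69/3 74/1 253/-4 219/-7 173/6 197/113 193/112 191/112 194/113 190/108 189/109 158/7 253/-6 252/-4 63/3 70/3 97/4
228 69/4 70/1 73/2 253/-3 212/-11 173/4 172/4 167/4 177/4 183/6 185/5 177/3 187/6 252/-5 251/-6 73/2 72/1 72/0
236 71/1 69/0 74/2 242/-11 209/-16 211/-15 209/-16 207/-17 208/-15 209/-18 208/-15 205/-14 205/-14 215/-16 201/-15 73/0 74/0 72/0
244 71/0 72/1 74/2 75/3 74/2 73/2 75/1 71/1 75/3 74/1 75/2 76/5 73/3 75/2 74/2 75/3 74/2 72/2
tcp [0.5966 0.2416 0.1299] yang 77.59 -> move [ -2.75 -12.97  -0.  ] roll 34.49 open 0.0649 t 17.52 q6 -1.05
```

```bash
python3 - <<'E'
from h import *
c=shot('wrist'); im=c['image'].astype(int); print(im[160:176,284].max(1).tolist()); print(im[218:232,284].tolist())
d=np.array([.977,-.215])
for v,z in((168,.0155),(168,.003),(226,.0155)): print(v,z,((cast(c,[284,v],z)[0,:2]*1000-[596.1,241.2])@d).round(1))
E
```

```text
[254, 251, 252, 251, 221, 174, 163, 151, 143, 149, 160, 195, 221, 248, 253, 253]
[[80, 126, 193], [80, 125, 192], [81, 127, 193], [79, 125, 190], [77, 121, 189], [80, 123, 191], [97, 132, 197], [179, 193, 222], [244, 242, 242], [240, 236, 230], [203, 203, 199], [176, 179, 179], [185, 187, 186], [235, 234, 227]]
168 0.0155 -29.7
168 0.003 -27.8
226 0.0155 23.0
```

Eraser within about 1 mm of centre. Now hover over the stamp, keeping the tool's heading.

Request:
play_rows --targets '[-0.7,-3.5,-0.5,0,-1.4,-7,-1,0,-2.1,-10.5,-1,0,-2.75,-13,-1,0,-2.75,-13,-1,0,-2.75,-13,-1,0,-2.75,-13,-1,0]' --grip 9.3

```text
t: 18.15
tool_pos: [0.5955, 0.1092, 0.1397]
orientation: [-0.34, -3.121, 0.0]
force: [0.1, 1.7, 0.7]
opening: 0.0929
gripper_force: 0.0
```

```bash
python3 - <<'E'
from h import *
c=shot('wrist','w13.png'); im=c['image'].astype(int)
b=(im[:,:,0]-im[:,:,2]>35); b[262:]=0; b[:120]=0;b[:,:215]=0; b[:,360:]=0
print('block',rect(c,b,.018), b.sum())
k=(im.max(2)<45); k[262:]=0; k[:120]=0;k[:,:215]=0; k[:,360:]=0
k=cv2.morphologyEx(k.astype(np.uint8),cv2.MORPH_OPEN,np.ones((7,7)))
print('knob',rect(c,k,.06),k.sum()); ys,xs=np.where(k); print(xs.min(),xs.max(),ys.min(),ys.max()); ys,xs=np.where(b); print(xs.min(),xs.max(),ys.min(),ys.max())
go(.5956,.109,.13,167.6)
cv2.imwrite('pics/w13b.png',cv2.resize(im[110:280,190:390,::-1].astype(np.uint8),None,fx=3,fy=3))
E
```

```text
block [595.6 109.3 133.8  23.1  49.3] 937Traceback (most recent call last):
  File "<stdin>", line 7, in <module>
  File "h.py", line 26, in rect
    k=max(cs,key=cv2.contourArea)[:,0]; P=cast(c,k,z)[:,:2]
      ~~~^^^^^^^^^^^^^^^^^^^^^^^^
ValueError: max() iterable argument is empty
```

Stamp block at (595.6, 109.3) mm, 133.8°, right size, upright under the tool.

```bash
python3 -c "
from h import *
go(.5956,.1093,.0275,167.6)"
```

```text
tcp [0.5956 0.1097 0.14  ] yang 77.61 -> move [-0.03 -0.04 11.25] roll 0.01 open 0.093 t 18.2 q6 -1.26
```

Request:
play_rows --targets '[0,0,3.5,0,0,0,7,0,0,0,9.5,0,0,0,10.8,0,0,0,11.2,0,0,0,11.2,0]' --grip_force 12

```text
t: 18.7
tool_pos: [0.5954, 0.1097, 0.0282]
orientation: [-0.338, -3.121, 0.0]
force: [0.5, 0.1, -0.7]
opening: 0.0927
gripper_force: 0.0
```

Request:
play_rows --targets '[0,0,0,0,0,0,0,0,0,0,0,0,0,0,0,0,0,0,0,0,0,0,0,0,0,0,0,0,0,0,0,0]' --grip 0

```text
t: 19.37
tool_pos: [0.5962, 0.1089, 0.0292]
orientation: [-0.34, -3.123, -0.0]
force: [-0.0, -0.4, 0.1]
opening: 0.0443
gripper_force: 0.0
```

Request:
play_rows --targets '[0,0,0,0,0,0,0,0,0,0,0,0,0,0,0,0,0,0,0,0]'

```text
t: 19.78
tool_pos: [0.5962, 0.109, 0.0291]
orientation: [-0.34, -3.123, -0.0]
force: [0.4, 0.2, -0.1]
opening: 0.0234
gripper_force: 12.0
```

```bash
python3 -c "
from h import *
s=read_state();print(s['gripper_force'],s['force']);go(.4235,.378,.11,35.6)"
```

```text
11.999892653839197 [ 0.37818276  0.21068068 -0.08095448]
tcp [0.5962 0.109  0.0291] yang 77.59 -> move [22.65 22.56 -8.09] roll -48.01 open 0.0234 t 19.78 q6 -1.26
```

Request:
play_rows --targets '[0,0,-3,0,0,0,-6,0,0,0,-9,0,0,0,-9,0]'

```text
t: 20.12
tool_pos: [0.6004, 0.1093, 0.1267]
orientation: [0.338, 3.113, 0.003]
force: [1.5, 0.8, 0.3]
opening: 0.0237
gripper_force: 12.0
```

Request:
play_rows --targets '[2.6,2.6,0,-6,5.4,5.4,0,-12,8.2,8.2,0,-18,11,11,0,-24,13.8,13.8,0,-30,16.6,16.6,0,-36,19,19,0,-42,21,21,0,-47.4]'

```text
t: 20.78
tool_pos: [0.4344, 0.361, 0.1188]
orientation: [0.954, -2.993, -0.0]
force: [0.6, 0.2, 0.4]
opening: 0.0236
gripper_force: 12.0
```

```bash
python3 -c "
from h import *
go(.4235,.378,.11,35)"
```

```text
tcp [0.4344 0.361  0.1188] yang 125.35 -> move [-0.09  2.02  0.88] roll 0.35 open 0.0236 t 20.78 q6 -1.59
```

Request:
play_rows --targets '[-0.1,1.8,0.4,0.3,-0.1,1.8,0.4,0.3,-0.1,1.8,0.4,0.3,-0.1,1.8,0.4,0.3,-0.1,1.8,0.4,0.3]'

```text
t: 21.2
tool_pos: [0.4275, 0.3736, 0.1151]
orientation: [0.935, -2.999, 0.001]
force: [0.2, 1.0, -0.3]
opening: 0.0238
gripper_force: 12.0
```

```bash
python3 - <<'E'
from h import *
c=shot('wrist','w14.png'); im=c['image'].astype(int); s=read_state()
b=(im[:,:,2]-im[:,:,0]>40); b[290:]=0
ys,xs=np.where(b); print(xs.min(),xs.max(),ys.min(),ys.max()); print('ink',rect(c,b,.016))
br=(im[:,:,0]-im[:,:,2]>35); br[290:]=0; br[:100]=0; br[:,:200]=0; br[:,370:]=0
print('block',rect(c,br,s['tool_pos'][2]-.0291+.018))
go(.423,.378,.06,35)
E
```

```text
36 481 146 289
ink [423.1 379.2   1.6  58.3  86.3]
block [421.1 372.8   0.8  23.   39.8]
tcp [0.4275 0.3735 0.1151] yang 124.6 -> move [0.12 0.63 5.51] roll -0.4 open 0.0235 t 21.25 q6 -1.55
```

View pics/w14.png

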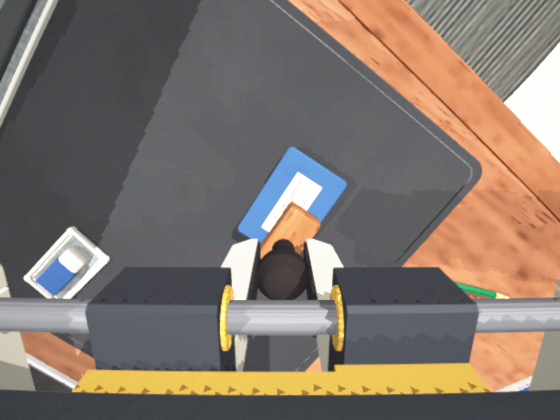

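Ink pad fully found at (423.1, 379.2), 58×86 mm as expected; the block hangs above it, parallel.

Request:
play_rows --targets '[-0.05,0.65,1.5,0,-0.05,0.65,3.5,0,-0.05,0.65,5,0,-0.05,0.65,6,0,-0.05,0.65,6,0,-0.05,0.65,6,0,-0.05,0.65,6,0]'

```text
t: 21.83
tool_pos: [0.4244, 0.3802, 0.0562]
orientation: [-0.935, 2.998, 0.001]
force: [-0.2, -0.4, -0.7]
opening: 0.0235
gripper_force: 12.0
```

```bash
python3 -c "
from h import *
go(.4242,.3793,.0453,35)"
```

```text
tcp [0.4244 0.3802 0.0562] yang 124.65 -> move [ 0.07 -0.07  1.09] roll -0.35 open 0.0235 t 21.83 q6 -1.53
```

Request:
play_rows --targets '[0.05,-0.05,0.5,-0.4,0.05,-0.05,0.8,-0.4,0.05,-0.05,1,-0.4,0.05,-0.05,1.1,-0.4,0.05,-0.05,1.1,-0.4]'

```text
t: 22.25
tool_pos: [0.4241, 0.3802, 0.0453]
orientation: [-0.947, 2.994, 0.002]
force: [-0.8, 0.2, 4.6]
opening: 0.0237
gripper_force: 12.0
```

```bash
python3 -c "
from h import *
go(.4242,.3793,.0453,35);print(read_state()['force'])"
```

```text
tcp [0.4241 0.3802 0.0453] yang 125.09 -> move [ 0.04 -0.08  0.  ] roll 0.09 open 0.0237 t 22.25 q6 -1.54
[-0.75120165  0.23776806  4.55612166]
```

Contact made (4.6 N). Release and lift, then measure.

Request:
play_rows --targets '[0,0,0,0,0,0,0,0,0,0,0,0,0,0,0,0,0,0,0,0,0,0,0,0,0,0,0,0]' --grip 7

```text
t: 22.83
tool_pos: [0.4233, 0.3793, 0.044]
orientation: [0.947, -2.995, 0.0]
force: [0.0, -0.8, -0.2]
opening: 0.0652
gripper_force: 0.0
```

Request:
play_rows --targets '[0,0,-2.5,0,0,0,-5,0,0,0,-8,0,0,0,-11.5,0,0,0,-11.5,0,0,0,-11.5,0,0,0,-11.5,0]'

```text
t: 23.42
tool_pos: [0.4233, 0.3793, 0.1588]
orientation: [0.947, -2.995, 0.0]
force: [0.1, -0.2, -0.6]
opening: 0.07
gripper_force: 0.0
```

```bash
python3 - <<'E'
from h import *
c=shot('wrist','w15.png'); im=c['image'].astype(int)
def ex(m): ys,xs=np.where(m); return xs.min(),xs.max(),ys.min(),ys.max()
b=(im[:,:,2]-im[:,:,0]>40); b[300:]=0; b[:,:170]=0; b[:,400:]=0
br=(im[:,:,0]-im[:,:,2]>35); br[265:]=0; br[:130]=0; br[:,:215]=0; br[:,350:]=0
hull=np.zeros(b.shape,np.uint8); k=np.argwhere(b)[:,::-1]; cv2.fillConvexPoly(hull,cv2.convexHull(k.astype(np.int32)),1)
br&=hull.astype(bool)
print(ex(b),ex(br)); print('ink',rect(c,hull,.016),'block',rect(c,br,.034)); print(read_state()['tool_pos'])
c=shot('top'); im=c['image'].astype(int)
b=(im[:,:,2]-im[:,:,0]>22); b[:225]=0;b[290:]=0;b[:,:115]=0;b[:,175:]=0; print('top ink',rect(c,b,.016))
hull=np.zeros(b.shape,np.uint8); k=np.argwhere(b)[:,::-1]; cv2.fillConvexPoly(hull,cv2.convexHull(k.astype(np.int32)),1)
br=(im[:,:,0]-im[:,:,2]>25)&(hull>0); print('top block',br.sum(), rect(c,br,.034) if br.sum() else '')
E
```

```text
(np.int64(207), np.int64(399), np.int64(143), np.int64(299)) (np.int64(259), np.int64(305), np.int64(171), np.int64(220))
ink [440.  396.1 138.4 144.7 205.9] block [422.4 379.    0.6  22.7  48.8]
[0.42272044 0.37885387 0.15773353]
top ink [418.2 378.9   1.8  60.7  76.8]
top block 181 [416.2 377.4   2.   24.7  37.3]
```

Stamp block at (422.4, 379.0) on the ink pad centred at (423.1, 379.2), flat and parallel. Hand it in.

```bash
python3 -c "
from h import *
print(workorder.close_job(), read_state()['t'])"
```

```text
the job is handed in; nothing more can be done
the job is handed in; nothing more can be done
```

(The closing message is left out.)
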